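# Flip the stock tags on the pottery ware board

## Robot

A 7-joint arm with a two-finger parallel gripper is mounted at the origin on the work surface. World frame = base frame: x ahead of the robot, y to its left, z up, the work surface at z = 0. Lengths are in m, angles in rad, forces in N, time in s.
With the tool pointing down it reaches from about 0.425 to 0.875 m from the base axis. Payload 4.7 kg.
Tool frame: the origin (TCP) lies between the finger pads; the fingertips stand 14 mm ahead of it and the grasp point (between the pads) lies 5 mm behind it; z points along the fingers, y is the line along which they close (so a half turn about z gives the same grasp; the last joint's range is limited). The gripper opens to 87 mm and grips with 3 to 60 N. Pads are 19 mm wide; open, the fingers measure 117 mm over their backs; the gripper's body (75 mm by 190 mm) begins 51 mm behind the grasp point.
Start: joints at [-1.24, 0.321, -0.07, 1.45, 0.023, 1.371, -0.057], TCP at [0.203, 0.618, 0.237] pointing down, gripper open.
Joint ranges: [-2.86, 2.86], [-0.3, 2.09], [-1.38, 1.24], [0.06, 2.45], [-1.56, 4.7], [0.09, 2.05], [-2.69, 2.69]. Speed limits (rad/s): [2.57, 2.57, 3.14, 3.14, 3.14, 3.14, 3.14].

## Interface

Orientations are given as a rotation vector (axis times angle).
In Python, from bench import ctrl gives the robot as it stands.
- The arm moves only by the tool step_arm, never from a script. Its argument "commands" is a list of rows, each an object with "travel": the shift along the tool's x, y, z in m, a list of three; "turn": the turn, a rotation vector about the tool's x, y, z in degrees, a list of three. A call has 1 to 5 rows; each row is the pose to reach, as a shift and turn from the pose commanded when the call began, along the tool's axes at that moment; what a row does not reach only later rows make up. A row lasts 1/10 s, in which the tool goes at most 50 mm and 8.59 degrees, less where a joint would pass 70% of its speed; a pose out of reach is approached as far as the arm can. A call with a gripper value outside its range is refused whole. "gripper" is the opening, from 0 (shut) to 1 (fully open), set as the call begins (left out, the last holds). The fingers move at their own pace and stop on an object; "force" is the grip in N (left out, the last holds). Time passes only in rows, so rows that repeat a pose let the fingers close. It gives the time, the measured TCP pose, the force, the opening and the grip force at its end, in the units of the state.
- ctrl.get_state(): the state, without advancing time (a new reading comes with each control period).
- ctrl.get_image(name): name is "scene" or "top" or "wrist"; returns the picture (384x512x3 uint8, red, green, blue); there is no depth.
- ctrl.camera_model(name): a dict with "fx", "fy", "cx", "cy" (pixels), "R" (3x3) and "t" (3): a world point X has camera coordinates R X + t; the wrist camera has in their place "T_tool_cam" (4x4, takes a point from camera to tool coordinates, whose origin is the TCP and whose axes are the flange's). Camera axes: x right, y down, z forward; pixel columns grow to the right and rows downward; lengths in m; the calibration is good to about 2 mm. A picture is of the moment at which its call begins: read the wrist's pose just before it. camera_model takes no time and is no camera call.
- ctrl.close_job(): hands the job in; it is judged then, once.
The state is a dict: "time": time; "joint_positions": joint angles; "qd": joint speeds; "joint_torque": joint torques, N m; "position": TCP position; "tool_rot": TCP orientation; "ft_force": force on the tool from outside, world axes, zero at the start; "torque": the same for the moment, N m; "grip_width": opening from 0.0 (shut) to 1.0 (fully open); "grip_force": force on a finger pad.
Only numpy, scipy, OpenCV 4.12 (cv2) and the standard library are available. Lean on these libraries where they do the work, as an engineer would, in place of code of your own. Each camera call takes 0.05 s, during which the arm holds its last target. There are 200 camera calls.

## Task

Each bin on the ware board has a red and green flip tag in front of it. Gently push wrong tags over with a fingertip so that the tags of the full bins show their green faces up and the tags of the other bins show red. Do not pinch or force a tag, leave tags that are already right as they are, do not bump the bins, and leave everything else where it stands.

Things in the scene. Friction and masses are not known exactly. Their poses are not given: they have to be found in the camera images.
- ware_board: wooden board flat on the table, 300 (x) by 540 (y) by 18 mm thick, turned up to 0.25 rad. Origin: centre of its underside; x points away from the robot, from the row of four tags (x = -105 mm) to the row of four bins (x = +75 mm); both rows at y = -168, -56, +56, +168 mm, one tag straight in front of each bin
- bin_full_1: open blue plastic bin, 110 (x) by 92 (y) by 50 mm tall, fixed on the board, full: heaped with six terracotta cups, to 63 mm above its underside. Origin: centre of its underside; axes as the board's. It may stand at any of the four places of its row
- bin_full_2: open blue plastic bin, 110 (x) by 92 (y) by 50 mm tall, fixed on the board, full: packed with white ceramic blocks, to 62 mm above its underside. Origin: centre of its underside; axes as the board's. It may stand at any of the four places of its row
- bin_low: open blue plastic bin, 110 (x) by 92 (y) by 50 mm tall, fixed on the board, not full: only one small terracotta cup inside. Origin: centre of its underside; axes as the board's. It may stand at any of the four places of its row
- bin_empty: open blue plastic bin, 110 (x) by 92 (y) by 50 mm tall, fixed on the board, not full: empty. Origin: centre of its underside; axes as the board's. It may stand at any of the four places of its row
- stand_a: fixed stand of tag a, base 50 (x) by 98 (y) by 6 mm. Origin: centre of its underside, on the board; the hinge axis runs along y 32 mm above it (50 mm above the table); x points squarely to that tag's bin, whose centre is 180 mm away. Two posts 5 mm thick at y = +-44 mm, 39 mm tall; two stop rods along y at x = +-12 mm, tops 38 mm above the origin, lie beneath the tag
- edge_a (a point): middle of the free edge of tag a: a white bead of 6 mm diameter, 58 mm from the hinge axis. The tag is a slippery enamelled plate 5 mm thick and 78 mm wide (y), about 40 g, red on one side and green on the other. At rest the edge stands 36 mm above the hinge axis and 45 mm to one side of it
- tag_a (a joint): tilt of tag a from upright, rad: -0.9 resting towards the robot (red face up, green hidden beneath), +0.9 resting towards its bin (green face up). It swings freely and falls to the side it leans to. A finger pushing level against the free edge from outside, its tip 15 to 20 mm above the hinge axis, lifts the tag up and over; past upright it falls by itself
- stand_b: fixed stand of tag b, base 50 (x) by 98 (y) by 6 mm. Origin: centre of its underside, on the board; the hinge axis runs along y 32 mm above it (50 mm above the table); x points squarely to that tag's bin, whose centre is 180 mm away. Two posts 5 mm thick at y = +-44 mm, 39 mm tall; two stop rods along y at x = +-12 mm, tops 38 mm above the origin, lie beneath the tag
- edge_b (a point): middle of the free edge of tag b: a white bead of 6 mm diameter, 58 mm from the hinge axis. The tag is a slippery enamelled plate 5 mm thick and 78 mm wide (y), about 40 g, red on one side and green on the other. At rest the edge stands 36 mm above the hinge axis and 45 mm to one side of it
- tag_b (a joint): tilt of tag b from upright, rad: -0.9 resting towards the robot (red face up, green hidden beneath), +0.9 resting towards its bin (green face up). It swings freely and falls to the side it leans to. A finger pushing level against the free edge from outside, its tip 15 to 20 mm above the hinge axis, lifts the tag up and over; past upright it falls by itself
- stand_c: fixed stand of tag c, base 50 (x) by 98 (y) by 6 mm. Origin: centre of its underside, on the board; the hinge axis runs along y 32 mm above it (50 mm above the table); x points squarely to that tag's bin, whose centre is 180 mm away. Two posts 5 mm thick at y = +-44 mm, 39 mm tall; two stop rods along y at x = +-12 mm, tops 38 mm above the origin, lie beneath the tag
- edge_c (a point): middle of the free edge of tag c: a white bead of 6 mm diameter, 58 mm from the hinge axis. The tag is a slippery enamelled plate 5 mm thick and 78 mm wide (y), about 40 g, red on one side and green on the other. At rest the edge stands 36 mm above the hinge axis and 45 mm to one side of it
- tag_c (a joint): tilt of tag c from upright, rad: -0.9 resting towards the robot (red face up, green hidden beneath), +0.9 resting towards its bin (green face up). It swings freely and falls to the side it leans to. A finger pushing level against the free edge from outside, its tip 15 to 20 mm above the hinge axis, lifts the tag up and over; past upright it falls by itself
- stand_d: fixed stand of tag d, base 50 (x) by 98 (y) by 6 mm. Origin: centre of its underside, on the board; the hinge axis runs along y 32 mm above it (50 mm above the table); x points squarely to that tag's bin, whose centre is 180 mm away. Two posts 5 mm thick at y = +-44 mm, 39 mm tall; two stop rods along y at x = +-12 mm, tops 38 mm above the origin, lie beneath the tag
- edge_d (a point): middle of the free edge of tag d: a white bead of 6 mm diameter, 58 mm from the hinge axis. The tag is a slippery enamelled plate 5 mm thick and 78 mm wide (y), about 40 g, red on one side and green on the other. At rest the edge stands 36 mm above the hinge axis and 45 mm to one side of it
- tag_d (a joint): tilt of tag d from upright, rad: -0.9 resting towards the robot (red face up, green hidden beneath), +0.9 resting towards its bin (green face up). It swings freely and falls to the side it leans to. A finger pushing level against the free edge from outside, its tip 15 to 20 mm above the hinge axis, lifts the tag up and over; past upright it falls by itself
- kiln_post: white ceramic kiln post standing on the right end of the board, 28 mm wide, 45 mm tall. Loose; not part of the work. Origin: centre of its underside
- glaze_tile: blue round glaze sample standing on the left end of the board, 34 mm wide, 30 mm tall. Loose; not part of the work. Origin: centre of its underside
- sponge: yellow sponge on the table, 90 by 60 by 35 mm. Loose; not part of the work. Origin: centre of its underside
- bisque_cup: terracotta cup on the table, 72 mm wide, 75 mm tall. Loose; not part of the work. Origin: centre of its underside
- glaze_jar: jar with red cap on the table, 64 mm wide, 85 mm tall. Loose; not part of the work. Origin: centre of its underside
- brush: brush lying on the table, handle to the robot. Loose; not part of the work

How it is judged:
At the end, for the whole second after the job is handed in: both tags in front of full bins lean to the bin side, green up (tilt over +0.75 rad), both other tags lean to the robot's side, red up (tilt under -0.75 rad), all at rest ((((horizontal distance between stand_a and bin_full_1 below 0.195 m or horizontal distance between stand_a and bin_full_2 below 0.195 m) and value of joint tag_a above 0.75 rad) or ((horizontal distance between stand_a and bin_low below 0.195 m or horizontal distance between stand_a and bin_empty below 0.195 m) and value of joint tag_a below -0.75 rad)) and velocity of joint tag_a between -0.3 and 0.3 rad/s and (((horizontal distance between stand_b and bin_full_1 below 0.195 m or horizontal distance between stand_b and bin_full_2 below 0.195 m) and value of joint tag_b above 0.75 rad) or ((horizontal distance between stand_b and bin_low below 0.195 m or horizontal distance between stand_b and bin_empty below 0.195 m) and value of joint tag_b below -0.75 rad)) and velocity of joint tag_b between -0.3 and 0.3 rad/s and (((horizontal distance between stand_c and bin_full_1 below 0.195 m or horizontal distance between stand_c and bin_full_2 below 0.195 m) and value of joint tag_c above 0.75 rad) or ((horizontal distance between stand_c and bin_low below 0.195 m or horizontal distance between stand_c and bin_empty below 0.195 m) and value of joint tag_c below -0.75 rad)) and velocity of joint tag_c between -0.3 and 0.3 rad/s and (((horizontal distance between stand_d and bin_full_1 below 0.195 m or horizontal distance between stand_d and bin_full_2 below 0.195 m) and value of joint tag_d above 0.75 rad) or ((horizontal distance between stand_d and bin_low below 0.195 m or horizontal distance between stand_d and bin_empty below 0.195 m) and value of joint tag_d below -0.75 rad)) and velocity of joint tag_d between -0.3 and 0.3 rad/s); the robot touches nothing.
It fails at once if a bystander is lifted, carried or pushed more than 20 mm (distance of any of kiln_post, glaze_tile, sponge, bisque_cup, glaze_jar, brush from where it was at the start of the episode above 0.02 m).
It fails at once if a tag is pinched or forced (more than 20 N between fingers and tag or stand) (contact force between the fingers and stand_a above 20 N or contact force between the fingers and stand_b above 20 N or contact force between the fingers and stand_c above 20 N or contact force between the fingers and stand_d above 20 N).
It fails at once if a tag that was right from the start is tipped away (((horizontal distance between stand_a and bin_full_1 below 0.195 m or horizontal distance between stand_a and bin_full_2 below 0.195 m) and value of joint tag_a below 0.5 rad) or ((horizontal distance between stand_b and bin_low below 0.195 m or horizontal distance between stand_b and bin_empty below 0.195 m) and value of joint tag_b above -0.5 rad) or ((horizontal distance between stand_c and bin_low below 0.195 m or horizontal distance between stand_c and bin_empty below 0.195 m) and value of joint tag_c above -0.5 rad) or ((horizontal distance between stand_d and bin_low below 0.195 m or horizontal distance between stand_d and bin_empty below 0.195 m) and value of joint tag_d above -0.5 rad)).
It fails at once if the arm bumps a bin or its contents (more than 3 N) (contact force between any of the arm, the fingers and bin_full_1 above 3 N or contact force between any of the arm, the fingers and bin_full_2 above 3 N or contact force between any of the arm, the fingers and bin_low above 3 N or contact force between any of the arm, the fingers and bin_empty above 3 N).
It also fails if it takes over 56 s, if anything falls off the work surface, if the arm or the gripper's body presses on something with over 40 N, if the wrist force passes 120 N, or if a joint passes its speed limit or range.

## Working session

There is one attempt and no reset: what is moved stays moved. The work goes in short steps, Python scripts to look and compute and a tool call to move; the robot and the scene stay as the last step left them, time stands still between calls to the robot, and variables do not carry over. Pictures are saved under pics/ and viewed, at most 10 in all, crops included, and the job is handed in when it is done.

Besides the shell and the picture viewer there is one more tool, called after "Call:" in YAML: its name, and indented under it one key for each argument. step_arm: Moves the arm, as the interface text tells. Its arguments: {"type":"object","properties":{"commands":{"type":"array"},"gripper":{"type":"number"},"force":{"type":"number"}},"required":["commands"]}

```bash
mkdir -p pics
python3 - <<'E'
from bench import ctrl
import cv2,numpy as np
for n in("top","scene"):
    im=ctrl.get_image(n); cv2.imwrite(f"pics/{n}0.png",im[...,::-1])
    m=ctrl.camera_model(n); print(n,m)
s=ctrl.get_state(); print(s["time"],s["position"],s["tool_rot"])
E
```

```text
top {'fx': 405.8077433449527, 'fy': 405.8077433449527, 'cx': 255.80084173695246, 'cy': 181.3821576157384, 'R': array([[-0.02901512, -0.999363  , -0.02077791],
       [-0.9958221 ,  0.03070033, -0.08599898],
       [ 0.08658209,  0.01819583, -0.99607854]]), 't': array([0.02770999, 0.62057997, 1.39685658])}
scene {'fx': 474.1820482767354, 'fy': 474.1820482767354, 'cx': 256.5240769853559, 'cy': 180.97407962896156, 'R': array([[-0.38349929,  0.92353167,  0.00418885],
       [ 0.51559652,  0.2178616 , -0.82867156],
       [-0.76621702, -0.31563519, -0.55971949]]), 't': array([ 0.22225657, -0.23630646,  1.82421336])}
0.1 [0.20239369 0.61716436 0.23553537] [-4.95532747e-01 -3.10207368e+00  2.82444498e-03]
```

View pics/top0.png

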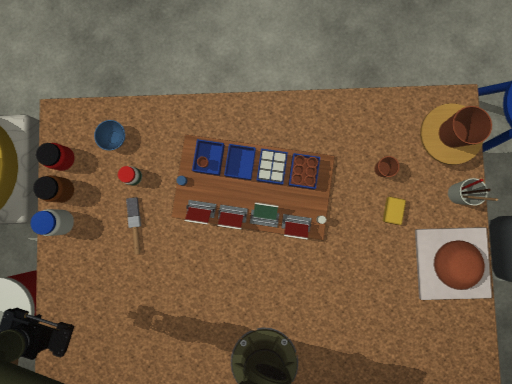

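View pics/scene0.png

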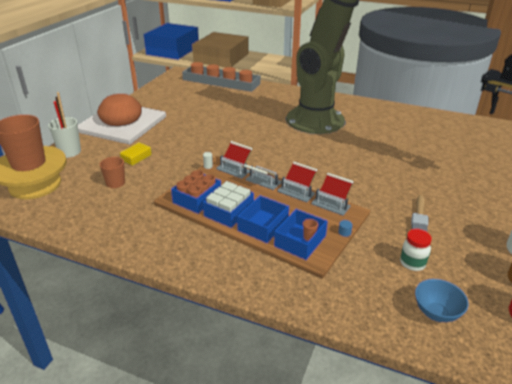

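```bash
cat > h.py <<'E'
import numpy as np
from bench import ctrl
def ray(n,u,v,z):
    m=ctrl.camera_model(n);R=m["R"];c=-R.T@m["t"]
    d=R.T@np.array([(u-m["cx"])/m["fx"],(v-m["cy"])/m["fy"],1]);return c+d*(z-c[2])/d[2]
E
python3 - <<'E'
import cv2,numpy as np
from h import *
im=cv2.imread("pics/top0.png")
cv2.imwrite("pics/topc.png",cv2.resize(im[125:250,170:340],None,fx=4.5,fy=4.5,interpolation=cv2.INTER_CUBIC))
h=cv2.cvtColor(im,cv2.COLOR_BGR2HSV)
def comps(mask,z,lo):
    mask[:125]=0;mask[250:]=0;mask[:,:170]=0;mask[:,340:]=0
    n,l,s,c=cv2.connectedComponentsWithStats(mask)
    for i in range(1,n):
        if s[i,4]>lo: print(s[i],c[i].round(1),ray("top",*c[i],z).round(4))
H,S,V=cv2.split(h)
print("red");comps((((H<5)|(H>172))&(S>150)&(V<200)).astype('u1')*255,.070,60)
print("green");comps(((H>50)&(H<90)&(S>80)).astype('u1')*255,.070,60)
print("blue");comps(((H>100)&(H<130)&(S>150)).astype('u1')*255,.05,25)
print("white");comps(((S<60)&(V>150)).astype('u1')*255,.063,5)
E
```

```text
red
[186 207  25  15 264] [198.1 214.2] [0.5117 0.2072 0.07  ]
[218 212  25  15 271] [230.4 219.1] [0.4921 0.0979 0.07  ]
[285 222  23  15 272] [296.3 229.1] [ 0.4523 -0.123   0.07  ]
green
[254 205  23  14 246] [265.3 211.5] [ 0.5144 -0.0206  0.07  ]
blue
[193 141  31  34 601] [210.5 157.1] [0.7085 0.1637 0.05  ]
[225 144  30  35 761] [239.6 162.5] [0.6866 0.063  0.05  ]
[257 179  26   5  36] [270.7 181.1] [ 0.6184 -0.0428  0.05  ]
white
[262 151  11   9  78] [266.9 154.8] [ 0.7084 -0.0323  0.063 ]
[274 153  11   8  77] [279.1 156.6] [ 0.7009 -0.074   0.063 ]
[260 161  12   8  77] [265.5 164.4] [ 0.6753 -0.0264  0.063 ]
[272 162  12   9  81] [277.8 166.1] [ 0.6684 -0.0684  0.063 ]
[259 170  11   9  81] [264. 174.] [ 0.6426 -0.0205  0.063 ]
[271 172  12   9  80] [276.3 175.7] [ 0.6353 -0.0622  0.063 ]
[255 203  23   4  29] [266.1 204.4] [ 0.5382 -0.0243  0.063 ]
[318 216   8   8  50] [321.5 219.4] [ 0.4823 -0.2099  0.063 ]
[185 220  23   4  30] [195.8 221.6] [0.4871 0.2166 0.063 ]
[218 225  23   4  29] [228.8 226.6] [0.467  0.1044 0.063 ]
[284 235  23   4  30] [295.1 236.6] [ 0.427  -0.1185  0.063 ]
```

View pics/topc.png

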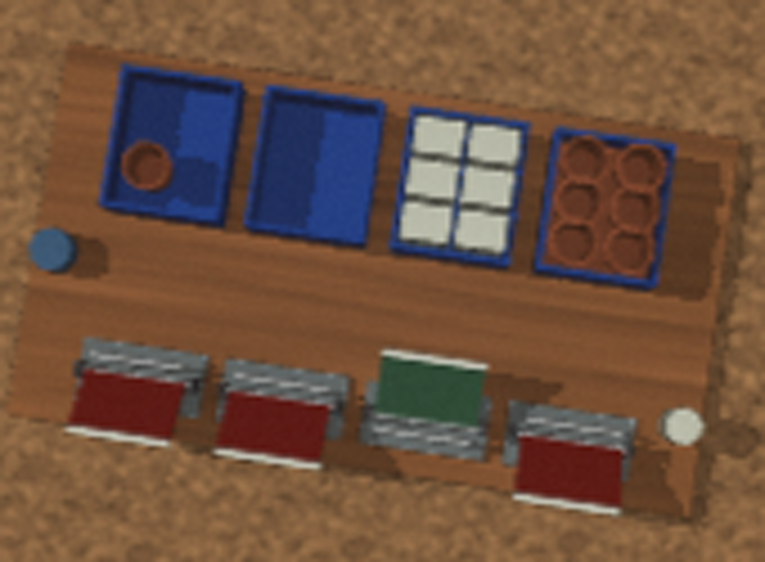

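```bash
cat >> h.py <<'E'
from scipy.spatial.transform import Rotation as Ro
def goal(p,yaw=-.177,tilt=0):
    """tool y along board y, z down; tilt(rad)>0 leans the hand away from robot (tip toward robot)"""
    s=ctrl.get_state();R0=Ro.from_rotvec(s["tool_rot"])
    R1=Ro.from_euler('z',yaw)*Ro.from_euler('y',tilt)*Ro.from_matrix([[-1,0,0],[0,1,0],[0,0,-1]])
    print("t",s["time"],"at",np.round(s["position"],4),"F",np.round(s["ft_force"],1),"travel",R0.inv().apply(np.array(p)-s["position"]).round(4),"turn",np.degrees((R0.inv()*R1).as_rotvec()).round(2))
E
python3 - <<'E'
from h import *
a=ray("top",195.8,221.6,.086);b=ray("top",295.1,236.6,.086);g=ray("top",228.8,226.6,.086)
print(a,b,g,np.arctan2(*(a-b)[:2]))
goal([.45,.15,.2])
goal([.385,-.11,.2])
E
```

```text
[0.48723553 0.21259769 0.086     ] [ 0.4282149  -0.11693892  0.086     ] [0.4674636  0.10248356 0.086     ] 0.17722287871911663
t 0.1 at [0.2024 0.6172 0.2355] F [ 0.1  0.4 -0.5] travel [-0.3808 -0.3667  0.0362] turn [-0.1  -0.   -8.01]
t 0.1 at [0.2024 0.6172 0.2355] F [ 0.1  0.4 -0.5] travel [-0.4001 -0.634   0.0367] turn [-0.1  -0.   -8.01]
```

Call:
step_arm:
  commands:
    - {"travel": [-0.035, -0.035, 0], "turn": [0, 0, -2]}
    - {"travel": [-0.07, -0.07, 0], "turn": [0, 0, -4]}
    - {"travel": [-0.105, -0.105, 0], "turn": [0, 0, -6]}
    - {"travel": [-0.14, -0.14, 0], "turn": [0, 0, -8]}
    - {"travel": [-0.175, -0.175, 0], "turn": [0, 0, -8]}
  gripper: 0
  force: 10

```text
time: 0.6
position: [0.3148, 0.3947, 0.2362]
tool_rot: [-0.277, -3.129, 0.0]
ft_force: [0.0, -0.3, -0.0]
grip_width: 0.634
grip_force: 0.0
```

Run:
```python
from h import *
goal([.45,.15,.22])
goal([.40,-.11,.2])
```

```text
t 0.6 at [0.3148 0.3947 0.2362] F [ 0.  -0.3 -0. ] travel [-0.176  -0.2172  0.0162] turn [-0.02 -0.01  0.04]
t 0.6 at [0.3148 0.3947 0.2362] F [ 0.  -0.3 -0. ] travel [-0.1724 -0.4819  0.0363] turn [-0.02 -0.01  0.04]
```

Call:
step_arm:
  commands:
    - {"travel": [-0.035, -0.035, 0], "turn": [0, 0, 0]}
    - {"travel": [-0.07, -0.07, 0], "turn": [0, 0, 0]}
    - {"travel": [-0.1, -0.11, 0], "turn": [0, 0, 0]}
    - {"travel": [-0.13, -0.15, 0.01], "turn": [0, 0, 0]}
    - {"travel": [-0.15, -0.19, 0.01], "turn": [0, 0, 0]}

```text
time: 1.1
position: [0.4289, 0.1807, 0.2254]
tool_rot: [-0.28, -3.128, 0.002]
ft_force: [-0.1, -0.0, -1.1]
grip_width: 0.17
grip_force: 0.0
```

Run:
```python
from h import *
goal([.40,-.11,.2])
```

```text
t 1.1 at [0.4289 0.1807 0.2254] F [-0.1 -0.  -1.1] travel [-0.0231 -0.2912  0.0257] turn [-0.07 -0.05 -0.07]
```

Call:
step_arm:
  commands:
    - {"travel": [-0.01, -0.045, 0], "turn": [0, 0, 0]}
    - {"travel": [-0.02, -0.09, 0], "turn": [0, 0, 0]}
    - {"travel": [-0.022, -0.135, 0.01], "turn": [0, 0, 0]}
    - {"travel": [-0.022, -0.18, 0.02], "turn": [0, 0, 0]}
    - {"travel": [-0.022, -0.225, 0.025], "turn": [0, 0, 0]}

```text
time: 1.6
position: [0.4093, -0.0437, 0.2005]
tool_rot: [-0.278, -3.128, -0.0]
ft_force: [1.5, -0.7, -0.7]
grip_width: 0.011
grip_force: 0.0
```

Call:
step_arm:
  commands:
    - {"travel": [0, -0.045, 0], "turn": [0, 0, 0]}
    - {"travel": [0, -0.06, 0], "turn": [0, 0, 0]}
    - {"travel": [0, -0.06, 0], "turn": [0, 0, 0]}
    - {"travel": [0, -0.06, 0], "turn": [0, 0, 0]}

```text
time: 2.0
position: [0.3998, -0.1003, 0.2014]
tool_rot: [-0.278, -3.129, -0.001]
ft_force: [-0.5, 0.6, 0.1]
grip_width: 0.006
grip_force: 0.0
```

Run:
```python
from h import *
goal([.389,-.109,.2])
goal([.389,-.109,.2],tilt=.26)
print(ctrl.get_state()["joint_positions"], ctrl.camera_model("wrist"))
import cv2
cv2.imwrite("pics/w1.png",ctrl.get_image("wrist")[...,::-1])
```

```text
t 2.0 at [ 0.3998 -0.1003  0.2014] F [-0.5  0.6  0.1] travel [ 0.0091 -0.0105  0.0014] turn [ 0.05 -0.01 -0.01]
t 2.0 at [ 0.3998 -0.1003  0.2014] F [-0.5  0.6  0.1] travel [ 0.0091 -0.0105  0.0014] turn [ 0.05 14.89 -0.  ]
[-0.50532834 -0.24219706  0.60429649  2.06289328  0.14172369  1.28214071
  1.43823494] {'fx': 341.62615802993554, 'fy': 341.62615802993554, 'cx': 248.11827085762357, 'cy': 195.24230703614458, 'T_tool_cam': array([[-1.08038539e-03, -9.63390802e-01, -2.68098852e-01,
         7.25974524e-02],
       [ 9.99999283e-01, -9.02189361e-04, -7.87857450e-04,
         3.91226060e-04],
       [ 5.17138689e-04, -2.68099511e-01,  9.63391086e-01,
        -1.47079989e-01],
       [ 0.00000000e+00,  0.00000000e+00,  0.00000000e+00,
         1.00000000e+00]])}
```

View pics/w1.png

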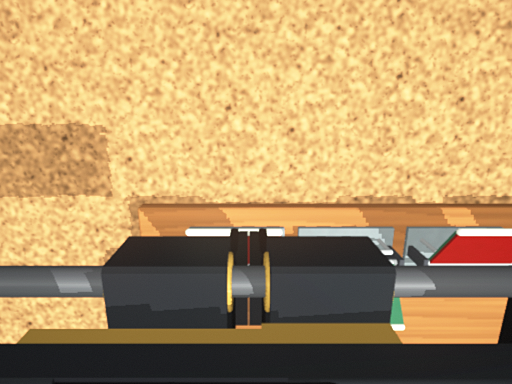

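Run:
```python
from h import *
m=ctrl.camera_model("wrist");s=ctrl.get_state();R=Ro.from_rotvec(s["tool_rot"]).as_matrix();T=m["T_tool_cam"]
for u in(188,285):
    d=R@T[:3,:3]@np.array([(u-m["cx"])/m["fx"],(232-m["cy"])/m["fy"],1]);c=R@T[:3,3]+s["position"]
    print(c+d*(.086-c[2])/d[2])
goal([.397,-.1115,.14]);goal([.397,-.1115,.082]);goal([.397,-.1115,.082],tilt=.175)
```

```text
[ 0.42266627 -0.15382662  0.086     ]
[ 0.43668655 -0.075317    0.086     ]
t 2.05 at [ 0.4    -0.0998  0.2014] F [ 0.3  0.4 -0.3] travel [ 0.0009 -0.0121  0.0614] turn [ 0.02 -0.01  0.07]
t 2.05 at [ 0.4    -0.0998  0.2014] F [ 0.3  0.4 -0.3] travel [ 0.0009 -0.0121  0.1194] turn [ 0.02 -0.01  0.07]
t 2.05 at [ 0.4    -0.0998  0.2014] F [ 0.3  0.4 -0.3] travel [ 0.0009 -0.0121  0.1194] turn [1.000e-02 1.002e+01 8.000e-02]
```

Call:
step_arm:
  commands:
    - {"travel": [0.002, -0.013, 0], "turn": [0, 0, 0]}
    - {"travel": [0.002, -0.013, 0.02], "turn": [0, 0, 0]}
    - {"travel": [0.002, -0.013, 0.04], "turn": [0, 0, 0]}
    - {"travel": [0.002, -0.013, 0.06], "turn": [0, 0, 0]}
    - {"travel": [0.002, -0.013, 0.06], "turn": [0, 0, 0]}

```text
time: 2.55
position: [0.3936, -0.1131, 0.1394]
tool_rot: [-0.276, -3.124, 0.002]
ft_force: [-0.2, -0.2, 0.5]
grip_width: 0.005
grip_force: 0.0
```

Run:
```python
from h import *
goal([.397,-.1125,.082])
print(ctrl.get_state()["joint_positions"])
```

```text
t 2.55 at [ 0.3936 -0.1131  0.1394] F [-0.2 -0.2  0.5] travel [-0.0036  0.0013  0.0573] turn [-0.08 -0.29  0.06]
[-0.49428326 -0.18043985  0.65744148  2.14828248  0.12220614  1.14463386
  1.4988206 ]
```

Reachable untilted; descend.

Call:
step_arm:
  commands:
    - {"travel": [-0.002, 0, 0.015], "turn": [0, 0, 0]}
    - {"travel": [-0.002, 0, 0.03], "turn": [0, 0, 0]}
    - {"travel": [-0.002, 0, 0.045], "turn": [0, 0, 0]}
    - {"travel": [-0.002, 0, 0.057], "turn": [0, 0, 0]}
    - {"travel": [-0.002, 0, 0.057], "turn": [0, 0, 0]}

```text
time: 3.05
position: [0.397, -0.1136, 0.0841]
tool_rot: [-0.276, -3.127, 0.001]
ft_force: [-0.1, -1.0, -0.3]
grip_width: 0.004
grip_force: 0.0
```

Run:
```python
from h import *
goal([.415,-.1145,.082]); goal([.470,-.1245,.082])
```

```text
t 3.05 at [ 0.397  -0.1136  0.0841] F [-0.1 -1.  -0.3] travel [-0.0179  0.0023  0.0021] turn [-0.05 -0.12  0.04]
t 3.05 at [ 0.397  -0.1136  0.0841] F [-0.1 -1.  -0.3] travel [-0.0738  0.0021  0.002 ] turn [-0.05 -0.12  0.04]
```

Call:
step_arm:
  commands:
    - {"travel": [-0.008, 0.002, 0.001], "turn": [0, 0, 0]}
    - {"travel": [-0.014, 0.002, 0.001], "turn": [0, 0, 0]}
    - {"travel": [-0.019, 0.002, 0.001], "turn": [0, 0, 0]}
    - {"travel": [-0.023, 0.002, 0.001], "turn": [0, 0, 0]}
    - {"travel": [-0.027, 0.002, 0.001], "turn": [0, 0, 0]}

```text
time: 3.55
position: [0.425, -0.1167, 0.0837]
tool_rot: [0.278, 3.129, -0.0]
ft_force: [-0.5, -0.2, -0.3]
grip_width: 0.006
grip_force: 0.2
```

Call:
step_arm:
  commands:
    - {"travel": [-0.004, 0, 0], "turn": [0, 0, 0]}
    - {"travel": [-0.008, 0, 0], "turn": [0, 0, 0]}
    - {"travel": [-0.012, 0, 0], "turn": [0, 0, 0]}
    - {"travel": [-0.016, 0, 0], "turn": [0, 0, 0]}
    - {"travel": [-0.02, 0, 0], "turn": [0, 0, 0]}

```text
time: 4.05
position: [0.4446, -0.1202, 0.0836]
tool_rot: [0.278, 3.129, 0.0]
ft_force: [-0.5, -0.5, 0.1]
grip_width: 0.005
grip_force: 0.1
```

Run:
```python
from h import *
goal([.470,-.1245,.082])
import cv2
im=ctrl.get_image("scene");cv2.imwrite("pics/s2.png",cv2.resize(im[100:250,140:360],None,fx=3.5,fy=3.5)[...,::-1])
```

```text
t 4.05 at [ 0.4446 -0.1202  0.0836] F [-0.5 -0.5  0.1] travel [-0.0258  0.0002  0.0016] turn [ 0.    0.01 -0.01]
```

View pics/s2.png

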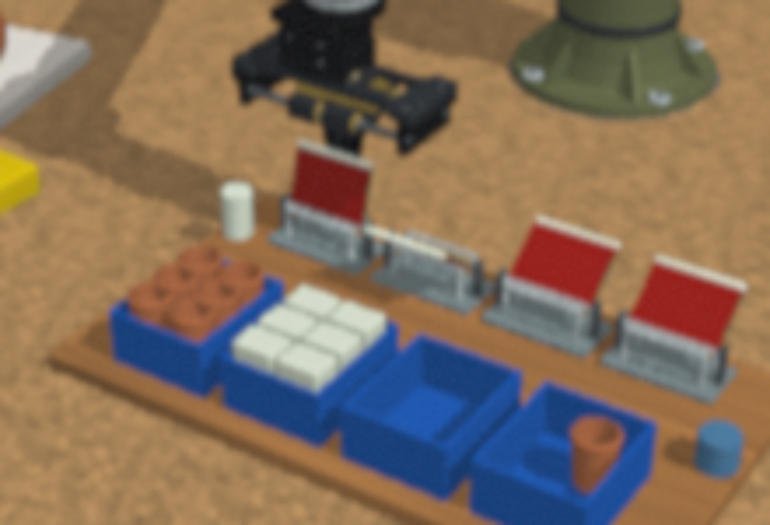

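The tag (crop px 330,180) is being lifted, with little force, and the finger is behind it. The neighbours are untouched, so I keep pushing.

Call:
step_arm:
  commands:
    - {"travel": [-0.004, 0, 0], "turn": [0, 0, 0]}
    - {"travel": [-0.008, 0, 0], "turn": [0, 0, 0]}
    - {"travel": [-0.012, 0, 0], "turn": [0, 0, 0]}
    - {"travel": [-0.015, 0, 0], "turn": [0, 0, 0]}
    - {"travel": [-0.018, 0, 0], "turn": [0, 0, 0]}

```text
time: 4.6
position: [0.4622, -0.1233, 0.0835]
tool_rot: [0.278, 3.129, -0.0]
ft_force: [-0.6, 1.0, 0.1]
grip_width: 0.01
grip_force: 0.0
```

Call:
step_arm:
  commands:
    - {"travel": [-0.003, 0, 0], "turn": [0, 0, 0]}
    - {"travel": [-0.005, 0, 0], "turn": [0, 0, 0]}
    - {"travel": [-0.007, 0, 0], "turn": [0, 0, 0]}
    - {"travel": [-0.007, 0, 0], "turn": [0, 0, 0]}
    - {"travel": [-0.007, 0, 0], "turn": [0, 0, 0]}

```text
time: 5.1
position: [0.4688, -0.1245, 0.0835]
tool_rot: [-0.278, -3.129, -0.0]
ft_force: [-1.5, 0.8, -0.1]
grip_width: 0.007
grip_force: 0.0
```

Run:
```python
from h import *
goal([.470,-.1245,.082])
import cv2
im=ctrl.get_image("scene");cv2.imwrite("pics/s3.png",cv2.resize(im[100:250,140:360],None,fx=3.5,fy=3.5)[...,::-1])
```

```text
t 5.1 at [ 0.4688 -0.1245  0.0835] F [-1.5  0.8 -0.1] travel [-0.0012  0.0002  0.0015] turn [ 0.   -0.01 -0.01]
```

View pics/s3.png

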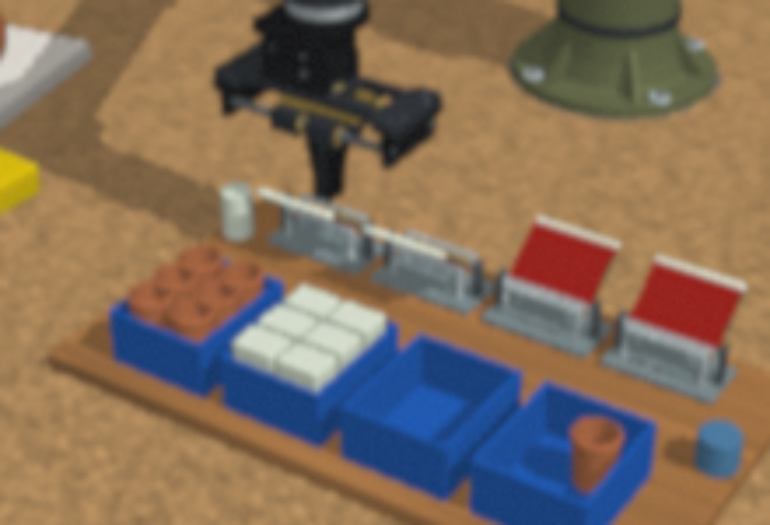

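It has fallen over to the bin side: its white edge at crop px 260–335, 190–218 now matches the neighbouring green tag. Next I back off and lift.

Call:
step_arm:
  commands:
    - {"travel": [0.01, 0, 0], "turn": [0, 0, 0]}
    - {"travel": [0.025, 0, 0], "turn": [0, 0, 0]}
    - {"travel": [0.045, 0, -0.01], "turn": [0, 0, 0]}
    - {"travel": [0.055, 0, -0.05], "turn": [0, 0, 0]}
    - {"travel": [0.055, 0, -0.09], "turn": [0, 0, 0]}

```text
time: 5.65
position: [0.4115, -0.1146, 0.1734]
tool_rot: [-0.278, -3.126, -0.001]
ft_force: [1.1, -0.5, 1.1]
grip_width: 0.003
grip_force: 0.0
```

Call:
step_arm:
  commands:
    - {"travel": [0, 0, -0.03], "turn": [0, 0, 0]}
    - {"travel": [0, 0, -0.03], "turn": [0, 0, 0]}
    - {"travel": [0, 0, -0.03], "turn": [0, 0, 0]}
    - {"travel": [0, 0, -0.03], "turn": [0, 0, 0]}

```text
time: 6.05
position: [0.4135, -0.1147, 0.2023]
tool_rot: [-0.278, -3.127, -0.0]
ft_force: [-0.1, 0.5, 0.2]
grip_width: 0.009
grip_force: 0.0
```

Run:
```python
from h import *
goal([.4,-.11,.2])
import cv2
im=ctrl.get_image("scene");cv2.imwrite("pics/s4.png",cv2.resize(im[100:250,140:360],None,fx=3.5,fy=3.5)[...,::-1])
```

```text
t 6.05 at [ 0.4135 -0.1147  0.2023] F [-0.1  0.5  0.2] travel [0.0141 0.0023 0.0023] turn [-0.   -0.12 -0.01]
```

View pics/s4.png

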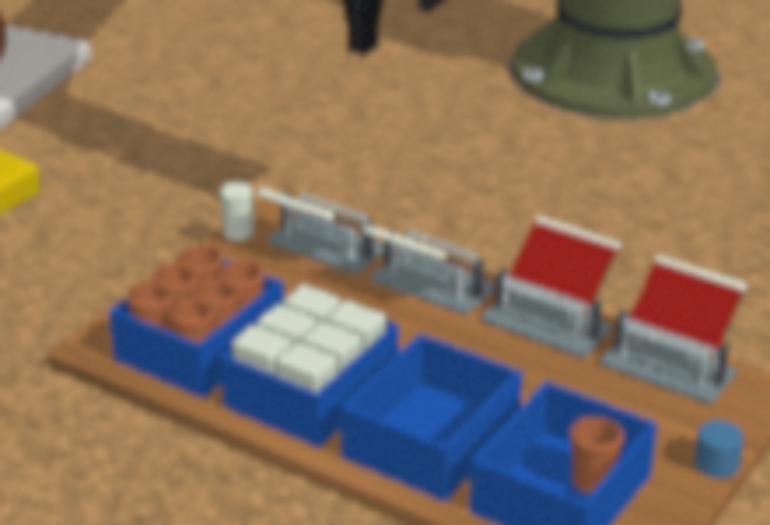

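Both full bins' tags lean to the bin side, the other two show red, and the arm is clear of everything.

```bash
python3 -c "
from bench import ctrl
print(ctrl.close_job())"
```

```text
the job is handed in; nothing more can be done
None
```

The only wrong tag, in front of the bin of terracotta cups, was gently pushed over to green; the other three were already right and left alone, and the job is handed in (no verdict was returned).

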